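# Charge the wax pan and lay out the inking station

### The job

Empty all three wax lumps out of the tin into the warming pan, then stand the empty tin upright on the table midway between the two paint cans, in line with them. Lay the brayer flat on the table along the pan's long side nearest the robot: parallel with that side, its length centred on the pan, its roller end towards the paint cans, and a gap of about 2 cm between the roller and the pan. Leave the paint cans, brush jar, bottle and tape roll where they stand.

Things in the scene. Friction and masses are not known exactly. Their poses are not given: they have to be found in the camera images.
- tin: open-topped straight round steel tin, 66 mm outside diameter, 105 mm high, wall 3 mm, floor 4 mm thick, about 0.12 kg; origin at the centre of its underside, z up its axis to the mouth. It starts upright with the three lumps on its floor
- lump1: knobbly round lump of pale wax, about 26 mm across, 12 g; starts inside the tin; origin at its middle (12.5 mm above what it lies on)
- lump2: knobbly round lump of pale wax, about 26 mm across, 12 g; starts inside the tin; origin at its middle (12.5 mm above what it lies on)
- lump3: knobbly round lump of pale wax, about 26 mm across, 12 g; starts inside the tin; origin at its middle (12.5 mm above what it lies on)
- pan: fixed open rectangular aluminium warming pan, 160 mm (its x) by 220 mm (its y, the long way), walls 45 mm high and 5 mm thick, floor 5 mm thick; origin at the centre of its underside. Its -x long side is the one nearest the robot; a black dial box 30 mm deep and 35 mm high is on the +x side
- can_a: closed squat paint can, round, 80 mm diameter, 70 mm high, bare metal with a paper band, 0.5 kg, loose; origin at the centre of its underside. The other paint can stands 202 mm away along this one's +x axis (centre to centre)
- can_b: closed squat paint can, round, 80 mm diameter, 70 mm high, bare metal with a paper band, 0.5 kg, loose; origin at the centre of its underside. The other one of the pair, the same in looks
- brayer: hand brayer (ink roller) lying flat, 180 mm long along its x: round wooden handle (26 mm diameter, x -76 to +16 mm, with a 32 mm end knob at -90 to -76 mm), wire fork 80 mm wide (x 34 to 77 mm), cream roller 32 mm diameter and 70 mm wide across y, its axis at x = +74 mm. Origin at the middle of its length, on the underside; the handle's axis is 16 mm above it. About 0.2 kg
- brayer_roller (a point): middle of the brayer's roller, on the roller's axis
- brayer_grip (a point): point on the axis of the brayer's handle, 10 mm from mid-length towards the knob, good to grip across the handle (26 mm)
- brush_jar: bystander: dark metal pot, 72 mm diameter, 100 mm high, with brushes sticking up to 230 mm and leaning out to 50 mm from its axis; origin at the centre of its underside
- bottle: bystander: amber bottle, 68 mm diameter, 170 mm high; origin at the centre of its underside
- tape: bystander: roll of masking tape lying flat, 70 mm outside diameter, 45 mm high; origin at the centre of its underside
Not all that is in view belongs to the job. Several things have the shape of the brayer; the one meant has the colours described above.

How it is judged:
On the way, in this order (a step that is already met when the one before it is completed fails the run):
1. all three lumps lie in the pan (x of lump1 in the frame of pan between -0.076 and 0.076 m and y of lump1 in the frame of pan between -0.106 and 0.106 m and z of lump1 in the frame of pan between 0.005 and 0.036 m and x of lump2 in the frame of pan between -0.076 and 0.076 m and y of lump2 in the frame of pan between -0.106 and 0.106 m and z of lump2 in the frame of pan between 0.005 and 0.036 m and x of lump3 in the frame of pan between -0.076 and 0.076 m and y of lump3 in the frame of pan between -0.106 and 0.106 m and z of lump3 in the frame of pan between 0.005 and 0.036 m), for 0.2 s.
2. the tin then stands midway between the paint cans (x of tin in the frame of can_a between 0.089 and 0.113 m and y of tin in the frame of can_a between -0.015 and 0.015 m and height (world z) of tin between -0.006 and 0.006 m and angle between tin's own z axis and vertical below 0.08 rad and linear speed of tin below 0.03 m/s), for 0.2 s.
At the end, for the whole second after the job is handed in: Lumps in the pan. Tin upright at rest on the table, within 12 mm of midway between the can centres and 15 mm of their line. Brayer flat at rest on the pan's near side: parallel within 0.15 rad, mid-length within 30 mm of centre, roller 3 to 42 mm from the pan and towards the cans. All released (all of step 1 and all of step 2 and x of brayer in the frame of pan between -0.157 and -0.118 m and y of brayer in the frame of pan between -0.03 and 0.03 m and angle between the x axis of brayer and the y axis of pan, either way round below 0.15 rad and angle between brayer's own z axis and vertical below 0.15 rad and height (world z) of brayer below 0.008 m and linear speed of brayer below 0.03 m/s and ((y of can_a in the frame of pan above 0 m and y of brayer_roller in the frame of pan above 0.02 m) or (y of can_a in the frame of pan below 0 m and y of brayer_roller in the frame of pan below -0.02 m))); the robot touches nothing.
It fails at once if a paint can is moved by more than 20 mm or tipped (distance of any of can_a, can_b from where it was at the start of the episode above 0.02 m or angle between any of can_a, can_b's own z axis and vertical above 0.3 rad).
It fails at once if the brush jar, bottle or tape roll is moved by more than 20 mm or tipped (distance of any of brush_jar, bottle, tape from where it was at the start of the episode above 0.02 m or angle between any of brush_jar, bottle, tape's own z axis and vertical above 0.3 rad).
It also fails if it takes over 72 s, if anything falls off the work surface, if the arm or the gripper's body presses on something with over 40 N, if the wrist force passes 120 N, or if a joint passes its speed limit or range.

### The arm

A 6-joint arm with a two-finger parallel gripper is mounted at the origin on the work surface. World frame = base frame: x ahead of the robot, y to its left, z up, the work surface at z = 0. Lengths are in m, angles in rad, forces in N, time in s.
With the tool pointing down it reaches from about 0.35 to 0.85 m from the base axis. Payload 8.1 kg.
Tool frame: the origin (TCP) lies at the very end of the fingers, on their centre line; the grasp point (between the pads) lies 19 mm behind it; z points along the fingers, y is the line along which they close (so a half turn about z gives the same grasp; the last joint's range is limited). The gripper opens to 93 mm and grips with 3 to 60 N. Pads are 15 mm wide; open, the fingers measure 128 mm over their backs; the gripper's body (75 mm by 188 mm) begins 65 mm behind the grasp point.
Start: joints at [1.137, 0.13, 1.488, -0, 1.523, -0.085], TCP at [0.205, 0.564, 0.219] pointing down, gripper open.
Joint ranges: [-2.96, 2.96], [-0.89, 2.26], [0.02, 2.5], [-1.34, 4.48], [0, 2.73], [-2.66, 2.66]. Speed limits (rad/s): [2.39, 2.39, 2.79, 3.14, 3.14, 3.14].

### API

Orientations are given as a rotation vector (axis times angle).
In Python, from plant import robot, imaging gives the robot as it stands.
- The arm moves only by the tool jog_arm, never from a script. Its argument "rows" is a list of rows, each a list of 2 entries, a list of its own where there are three numbers: the shift along the tool's x, y, z each as a share of 0.2 m, from -1 to 1, then the turn, a rotation vector about the tool's x, y, z each as a share of pi/2 rad, from -1 to 1. A call has 1 to 5 rows; each row is the pose to reach, as a shift and turn from the pose commanded when the call began, along the tool's axes at that moment; what a row does not reach only later rows make up. A row lasts 1/10 s, in which the tool goes at most 50 mm and 8.59 degrees, less where a joint would pass 70% of its speed; a pose out of reach is approached as far as the arm can. A call with a number of a shift or a turn outside -1 to 1 is refused whole. A call with a gripper value outside its range is refused whole. "hand" is the closure, from -1 (fully open) to 1 (shut), set as the call begins (left out, the last holds). The fingers move at their own pace and stop on an object; "squeeze" is the grip in N (left out, the last holds). Time passes only in rows, so rows that repeat a pose let the fingers close. It gives the time, the measured TCP pose, the force, the opening and the grip force at its end, in the units of the state.
- robot.read_state(): the state, without advancing time (a new reading comes with each control period).
- imaging.read_camera(name): name is "scene" or "top" or "wrist"; returns a dict with "frame" (384x512x3 uint8, red, green, blue), "vertical_fov" (degrees; the focal length in pixels is half the picture's height over the tangent of half this angle, whatever the lens; pixels are square), "cx", "cy" (the principal point, pixels), "R" (3x3) and "t" (3): a world point X has camera coordinates R X + t. Camera axes: x right, y down, z forward; pixel columns grow to the right and rows downward; lengths in m; the calibration is good to about 2 mm. A picture is of the moment at which its call begins. There is no depth.
- robot.close_job(): hands the job in; it is judged then, once.
The state is a dict: "t": time; "q": joint angles; "dq": joint speeds; "joint_torque": joint torques, N m; "tool_pos": TCP position; "orientation": TCP orientation; "force": force on the tool from outside, world axes, zero at the start; "wrist_torque": the same for the moment, N m; "opening": finger opening in m; "gripper_force": force on a finger pad.
Only numpy, scipy, OpenCV 4.12 (cv2) and the standard library are available. Lean on these libraries where they do the work, as an engineer would, in place of code of your own. Each camera call takes 0.05 s, during which the arm holds its last target. There are 200 camera calls.

## Working session

There is one attempt and no reset: what is moved stays moved. The work goes in short steps, Python scripts to look and compute and a tool call to move; the robot and the scene stay as the last step left them, time stands still between calls to the robot, and variables do not carry over. Pictures are saved under pics/ and viewed, at most 12 in all, crops included, and the job is handed in when it is done.

Besides the shell and the picture viewer there is one more tool, called by a JSON object that holds its "method" and its "body". jog_arm: Moves the arm, as the interface text tells. Its arguments: {"type":"object","properties":{"rows":{"type":"array"},"hand":{"type":"number"},"squeeze":{"type":"number"}},"required":["rows"]}

```bash
ls; mkdir -p pics
cat > h.py <<'E'
import numpy as np, cv2
from scipy.spatial.transform import Rotation as Rt
from plant import robot, imaging
def cam(n):
    c=imaging.read_camera(n); c['f']=c['frame'].shape[0]/2/np.tan(np.radians(c['vertical_fov'])/2); return c
def p2w(c,u,v,z):
    R=np.array(c['R']);t=np.array(c['t']);o=-R.T@t
    d=R.T@np.array([(u-c['cx'])/c['f'],(v-c['cy'])/c['f'],1]); return o+d*(z-o[2])/d[2]
def w2p(c,X):
    x=np.array(c['R'])@np.array(X)+np.array(c['t']); return c['f']*x[0]/x[2]+c['cx'],c['f']*x[1]/x[2]+c['cy']
E
python3 - <<'E'
from h import *
for n in ('top','scene'):
    c=cam(n); cv2.imwrite(f'pics/{n}0.png',cv2.resize(c['frame'][:,:,::-1],(800,600),interpolation=cv2.INTER_CUBIC))
    print(n,c['f'],c['cx'],c['cy'],np.round(-np.array(c['R']).T@c['t'],3),np.round(c['R'],3).tolist())
s=robot.read_state();print(s['t'],s['tool_pos'],s['orientation'],s['opening'])
E
```

```text
pics
top 389.99775752086384 250.66649345853372 190.31989959922157 [0.326 0.06  1.238] [[0.028, -1.0, 0.002], [-0.989, -0.028, -0.148], [0.148, 0.002, -0.989]]
scene 395.53315260023373 260.245167480182 195.14150553961863 [1.127 0.338 1.082] [[-0.393, 0.919, 0.016], [0.763, 0.336, -0.552], [-0.513, -0.205, -0.834]]
0.1 [0.20483073 0.5634143  0.21769868] [-5.45058461e-01 -3.09352305e+00  2.49713766e-03] 0.09313296259778038
```

View pics/top0.png

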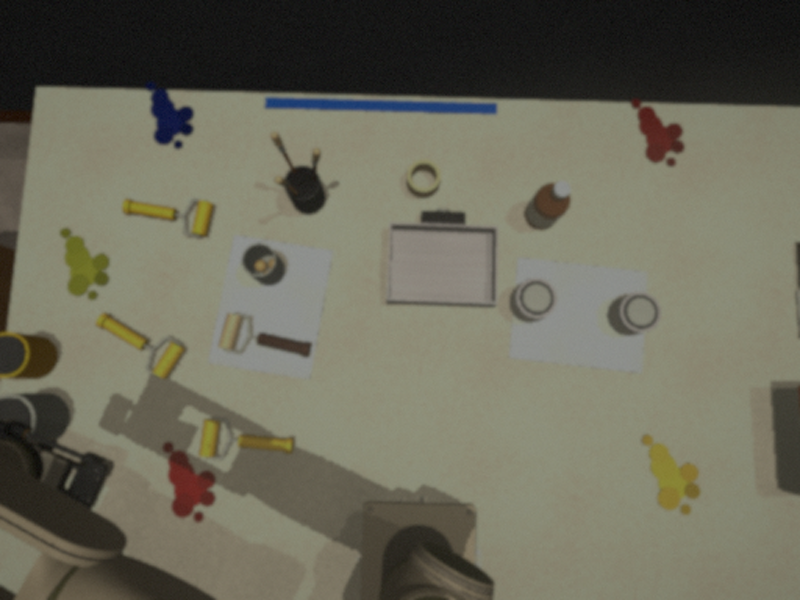

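View pics/scene0.png

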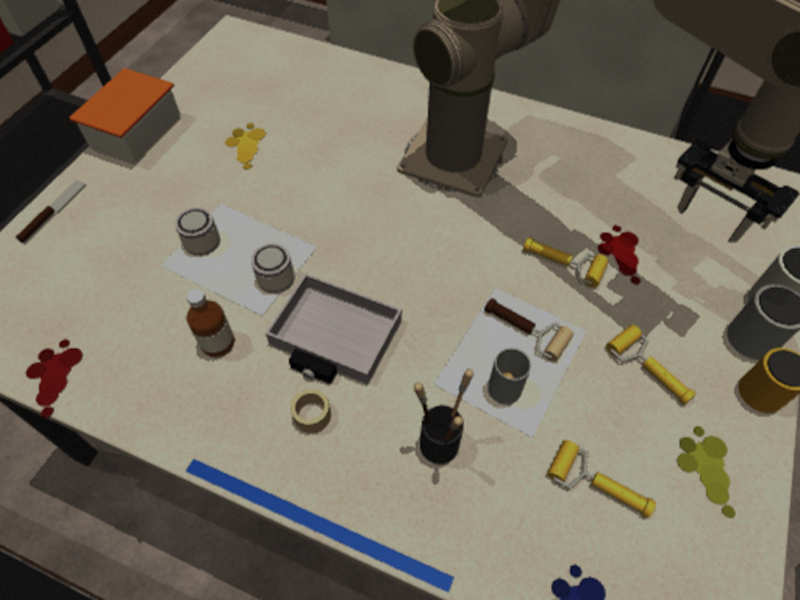

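The top view shows four brayer shapes: three yellow ones at (170,215), (140,345) and (245,440), and one with a cream roller at (232,332) and a brown handle at (285,345). The last fits the description. The tin is at (265,263), the pan at (442,265), and the cans at (533,300) and (635,313). I'll measure these and confirm with an overlaid crop.

```bash
cat > m.py <<'E'
from h import *
k=1.5625
def q(c,u,v,z): return p2w(c,(u+.5)/k-.5,(v+.5)/k-.5,z)
T=cam('top');S=cam('scene')
def show(name,*a): print(name,*[np.round(x,3)[:2] for x in a])
show('cans',q(T,536,298,.07),q(T,640,312,.07),q(S,272,256,.07),q(S,196,219,.07))
show('pan',*[q(T,*p,.045) for p in((392,226),(496,228),(495,304),(387,303))])
show('panS',*[q(S,*p,.045) for p in((309,279),(402,314),(370,379),(268,336))])
show('tin',q(T,262,258,.105),q(S,512,362,.105))
show('bray',q(T,231,332,.016),q(T,311,348,.016),q(S,560,342,.016),q(S,488,306,.016))
E
python3 m.py
```

```text
cans [ 0.507 -0.216] [ 0.486 -0.417] [ 0.505 -0.214] [ 0.483 -0.414]
pan [0.65  0.067] [ 0.652 -0.142] [ 0.497 -0.141] [0.493 0.073]
panS [ 0.511 -0.128] [0.512 0.082] [0.668 0.085] [ 0.664 -0.136]
tin [0.564 0.312] [0.562 0.318]
bray [0.43  0.385] [0.402 0.223] [0.429 0.39 ] [0.405 0.23 ]
```

```bash
cat > ov.py <<'E'
from h import *
th=np.linspace(0,2*np.pi,40)
def circ(x,y,z,r): return [(x+r*np.cos(a),y+r*np.sin(a),z) for a in th]
def rect(x,y,yaw,z,lx,ly): 
    c,s=np.cos(yaw),np.sin(yaw)
    return [(x+c*a-s*b,y+s*a+c*b,z) for a,b in ((-lx,-ly),(lx,-ly),(lx,ly),(-lx,ly),(-lx,-ly))]
def draw(c,im,pts,k,o,col):
    P=np.array([[(u+.5-o[0])*k,(v+.5-o[1])*k] for u,v in (w2p(c,p) for p in pts)])
    cv2.polylines(im,[np.round(P).astype(int)],False,col,1)
pan=(0.580,-0.031,0.0); tin=(.563,.315); A=(.506,-.215);B=(.4845,-.4155)
r=np.array([.4295,.3875]);kn=np.array([.4035,.2265]);d=(r-kn)/np.linalg.norm(r-kn);yaw=np.arctan2(d[1],d[0]);m=r-.074*d
print('bray',m,yaw,np.linalg.norm(r-kn))
L=[(rect(*pan,.045,.08,.11),(0,255,0)),(rect(*pan,0,.08,.11),(0,120,255)),(circ(*tin,.105,.033),(0,255,0)),(circ(*tin,0,.033),(0,120,255))]
for q in(A,B): L+=[(circ(*q,.07,.04),(0,255,0)),(circ(*q,0,.04),(0,120,255))]
def R(x0,x1,w): 
    e=np.array([-d[1],d[0]]);return [(*(m+a*d+b*e),.016) for a,b in((x0,-w),(x1,-w),(x1,w),(x0,w),(x0,-w))]
L+=[(R(.058,.09,.035),(255,0,255)),(R(-.076,.016,.013),(255,0,255))]
if __name__=='__main__':
    k=2.8; out=[]
    for n,o,w,h in(('top',(125,135),285,105),('scene',(105,125),285,145)):
        c=cam(n);im=c['frame'][o[1]:o[1]+h,o[0]:o[0]+w,::-1]
        im=cv2.resize(im,None,fx=k,fy=k,interpolation=cv2.INTER_CUBIC);im=cv2.convertScaleAbs(im,alpha=1.4)
        for p,col in L: draw(c,im,p,k,o,col)
        out.append(im)
    im=np.vstack(out)
    f=min(1,600/im.shape[0]);im=cv2.resize(im,None,fx=f,fy=f,interpolation=cv2.INTER_AREA);cv2.imwrite('pics/ov.png',im);print(im.shape)
E
python3 ov.py
```

```text
bray [0.41770253 0.31444646] 1.4106879292786831 0.16308586695357757
(600, 684, 3)
```

View pics/ov.png

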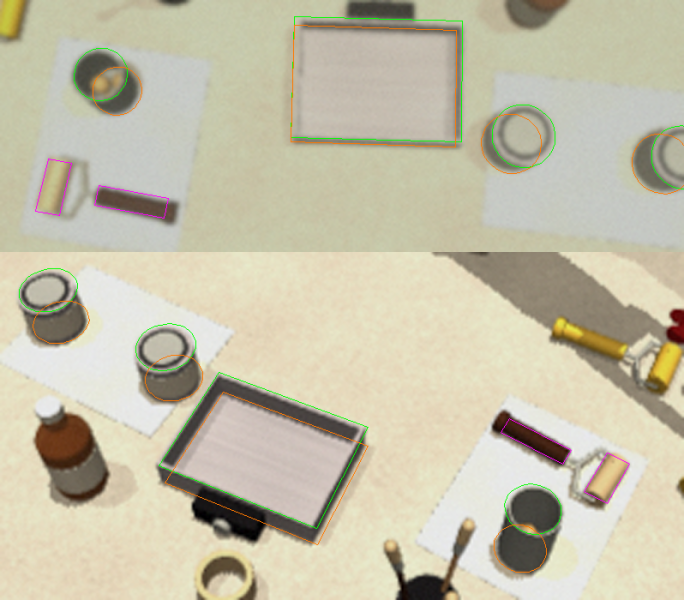

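The crop confirms the brown-handled, cream-roller brayer. Outline fits are within a few mm: tin (0.563, 0.315), pan (0.577, −0.031) with yaw about 0, cans (0.506, −0.215) and (0.4845, −0.4155), 201 mm apart against the stated 202 mm. Moving to the tin now.

{"method": "jog_arm", "body": {"rows": [[[-1,-0.26,0],[0,0,0.44]],[[-1,-0.26,0],[0,0,0.44]],[[-1,-0.26,0],[0,0,0.44]],[[-1,-0.26,0],[0,0,0.44]],[[-1,-0.26,0],[0,0,0.44]]], "hand": -1}}

```text
t: 0.8
tool_pos: [0.3794, 0.4433, 0.2186]
orientation: [1.575, 2.716, -0.0]
force: [-0.2, -0.3, -0.9]
opening: 0.0933
gripper_force: 0.0
```

```bash
cat > st.py <<'E'
from h import *
import sys,json
def st():
    s=robot.read_state(); R=Rt.from_rotvec(s['orientation']).as_matrix()
    open('log.txt','a').write(json.dumps([list(map(float,s['q'])),list(map(float,s['tool_pos'])),list(map(float,s['orientation']))])+'\n')
    print('t',s['t'],'q',np.round(s['q'],3),'p',np.round(s['tool_pos'],4),'F',np.round(s['force'],1),'open',round(s['opening'],4),'g',round(float(s['gripper_force']),1)); print(np.round(R,3).tolist()); return s,R
def go(goal,Rg=None):
    s,R=st(); print('shift',np.round(R.T@(np.array(goal)-s['tool_pos'])/.2,3))
    if Rg is not None: print('turn',np.round(Rt.from_matrix(R.T@Rg).as_rotvec()/(np.pi/2),3))
def down(yaw): # closing axis y at yaw, z down
    y=np.array([np.cos(yaw),np.sin(yaw),0]);z=np.array([0,0,-1.]);return np.c_[np.cross(y,z),y,z]
E
python3 - <<'E'
from st import *
go([.563,.315,.2],down(.51))
E
```

```text
t 0.8 q [ 0.776  0.086  1.536 -0.002  1.519  0.256] p [0.3794 0.4433 0.2186] F [-0.2 -0.3 -0.9] open 0.0933 g 0.0
[[-0.497, 0.868, 0.001], [0.868, 0.497, -0.001], [-0.002, 0.001, -1.0]]
shift [-1.012  0.478  0.095]
turn [0.    0.001 0.006]
```

{"method": "jog_arm", "body": {"rows": [[[-1,0.48,0.1],[0,0,0]],[[-1,0.48,0.1],[0,0,0]],[[-1,0.48,0.1],[0,0,0]],[[-1,0.48,0.1],[0,0,0]],[[-1,0.48,0.1],[0,0,0]]]}}

```text
t: 1.3
tool_pos: [0.5621, 0.3195, 0.1978]
orientation: [1.565, 2.723, -0.002]
force: [-0.5, 0.7, 0.6]
opening: 0.0925
gripper_force: 0.0
```

Run:
```python
from st import *
go([.563,.315,.069],down(.51))
c=cam('wrist')
im=cv2.resize(c['frame'][:,:,::-1],None,fx=1.3,fy=1.3)
from ov import circ,draw
draw(c,im,circ(.563,.315,.105,.033),1.3,(0,0),(0,255,0))
cv2.imwrite('pics/w1.png',im)
```

```text
t 1.3 q [ 4.380e-01  2.650e-01  1.373e+00 -1.000e-03  1.503e+00 -8.900e-02] p [0.5621 0.3195 0.1978] F [-0.5  0.7  0.6] open 0.0925 g 0.0
[[-0.504, 0.864, 0.0], [0.864, 0.504, -0.001], [-0.001, -0.001, -1.0]]
shift [-0.021 -0.007  0.644]
turn [-0.     0.001  0.011]
bray [0.41770253 0.31444646] 1.4106879292786831 0.16308586695357757
```

View pics/w1.png

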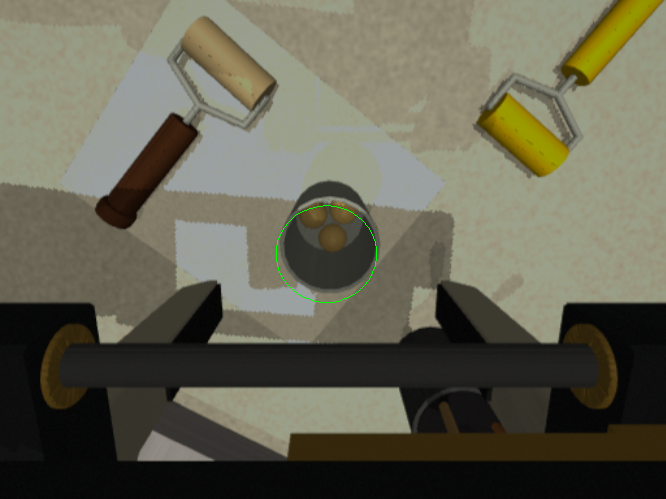

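The wrist view shows the three lumps in the tin, rim centre at about (331,244). My projected circle is at (327,254), so the tin is about 6 mm further along tool +x. That puts it under the current TCP, so I go straight down.

{"method": "jog_arm", "body": {"rows": [[[0,0,0.2],[0,0,0]],[[0,0,0.4],[0,0,0]],[[0,0,0.58],[0,0,0]],[[0,0,0.64],[0,0,0]],[[0,0,0.64],[0,0,0]]]}}

```text
t: 1.85
tool_pos: [0.5574, 0.3222, 0.0683]
orientation: [-1.559, -2.724, 0.006]
force: [-0.5, -0.0, -0.2]
opening: 0.0932
gripper_force: 0.0
```

{"method": "jog_arm", "body": {"rows": [[[0,0,0],[0,0,0]],[[0,0,0],[0,0,0]],[[0,0,0],[0,0,0]],[[0,0,0],[0,0,0]],[[0,0,0],[0,0,0]]], "hand": 1, "squeeze": 25}}

```text
t: 2.35
tool_pos: [0.5604, 0.3233, 0.0724]
orientation: [1.56, 2.725, 0.004]
force: [-0.1, 0.3, 5.1]
opening: 0.0659
gripper_force: 24.6
```

Run:
```python
from st import *
st()
```

```text
t 2.35 q [ 0.444  0.359  1.495  0.     1.285 -0.087] p [0.5604 0.3233 0.0724] F [-0.1  0.3  5.1] open 0.0659 g 24.6
[[-0.506, 0.862, 0.003], [0.862, 0.506, 0.001], [-0.0, 0.003, -1.0]]
```

{"method": "jog_arm", "body": {"rows": [[[0,0,-0.25],[0,0,0]],[[0,0,-0.5],[0,0,0]],[[0,0,-0.75],[0,0,0]],[[0,0,-1],[0,0,0]],[[0,0,-1],[0,0,0]]]}}

```text
t: 2.85
tool_pos: [0.5624, 0.3243, 0.2809]
orientation: [1.557, 2.719, 0.018]
force: [0.2, 0.7, -0.8]
opening: 0.0656
gripper_force: 24.6
```

{"method": "jog_arm", "body": {"rows": [[[0,0,-0.1],[0,-0.08,0]],[[0,0,-0.1],[0,-0.16,0]],[[0,0,-0.1],[0,-0.16,0]]]}}

```text
t: 3.15
tool_pos: [0.5575, 0.3252, 0.2896]
orientation: [1.443, 2.534, -0.186]
force: [-1.2, 0.1, -2.8]
opening: 0.0655
gripper_force: 24.6
```

Run:
```python
from st import *
st()
```

```text
t 3.15 q [ 0.595  0.257  1.24  -0.254  1.659  0.039] p [0.5575 0.3252 0.2896] F [-1.2  0.1 -2.8] open 0.0655 g 24.6
[[-0.494, 0.86, 0.127], [0.833, 0.51, -0.216], [-0.251, -0.001, -0.968]]
```

```bash
cat > kin.py <<'E'
from h import *
import json
from scipy.optimize import least_squares
s4,s6=1,1
Rz=lambda a:Rt.from_euler('z',a).as_matrix(); Ry=lambda a:Rt.from_euler('y',a).as_matrix()
def fk(q,P,s4=1,s6=1,C=np.eye(3)):
    a1,d1,L2,a3,L3,d6=P; A=Rz(q[0])
    e=A@(np.array([a1,0,d1])+Ry(q[1])@[0,0,L2])
    F=A@Ry(q[1]+q[2]); w=e+F@[-a3,0,L3]   # a3: offset perpendicular
    R=F@Rz(s4*q[3])@Ry(q[4])@Rz(s6*q[5])@C
    return w+R@[0,0,d6],R,w,e
D=[json.loads(l) for l in open('log.txt')]
D.append([[1.137,.13,1.488,0,1.523,-.085],[.2048,.5634,.2186],[-.545,-3.0935,.0025]])
def fit(x0=(0,.35,.4,.0,.4,.25)):
    x0=np.array(x0)
    f=lambda P:np.concatenate([np.concatenate([fk(d[0],P)[0]-d[1] for d in D]),(P-x0)*.003])
    return least_squares(f,x0)
if __name__=='__main__':
    for d in D:
        for a in(1,-1):
            for b in(1,-1):
                M=fk(d[0],(0,)*6,a,b)[1].T@Rt.from_rotvec(d[2]).as_matrix(); print(a,b,np.round(Rt.from_matrix(M).as_rotvec(),3),end=' | ')
        print()
    r=fit();print(np.round(r.x,4),np.round(r.fun*1000,1))
E
python3 kin.py
```

```text
1 1 [-0.    -0.     1.571] | 1 -1 [ 0.    -0.     2.083] | -1 1 [ 0.002 -0.004  1.571] | -1 -1 [ 0.003 -0.003  2.083] | 
1 1 [-0.     0.     1.571] | 1 -1 [-0.     0.     1.392] | -1 1 [ 0.002 -0.002  1.571] | -1 -1 [ 0.002 -0.002  1.392] | 
1 1 [-0.     0.     1.571] | 1 -1 [-0.     0.     1.397] | -1 1 [-0.     0.     1.571] | -1 -1 [-0.     0.     1.397] | 
1 1 [-0.     0.     1.571] | 1 -1 [-0.     0.     1.649] | -1 1 [ 0.383 -0.414  1.579] | -1 -1 [ 0.403 -0.403  1.655] | 
1 1 [0.002 0.002 1.571] | 1 -1 [0.002 0.002 1.401] | -1 1 [0.002 0.002 1.571] | -1 -1 [0.002 0.002 1.401] | 
[-0.0135  0.1106  0.359  -0.0472  0.5675  0.1721] [ 35.9 -36.    1.4  20.7 -46.6   1.5  21.9 -46.3  -1.7   0.1   0.3  -3.1
  46.5 -21.    1.9  -0.   -0.7  -0.1  -0.1   0.5  -0.2]
```

```bash
python3 - <<'E'
s=open('kin.py').read()
s=s.replace('a1,d1,L2,a3,L3,d6=P','a1,d1,L2,a3,L3,d6,b=P').replace('[a1,0,d1]','[a1,b,d1]').replace('.4,.25)','.4,.25,.05)').replace('(0,)*6','(0,)*7').replace('C=np.eye(3)','C=Rz(np.pi/2)')
open('kin.py','w').write(s)
E
python3 kin.py|tail -3
```

```text
[-1.000e-04  3.170e-01  3.703e-01 -6.190e-02  5.531e-01  3.773e-01
  5.110e-02] [-0.2 -0.2 -0.1 -0.  -0.1 -0.1  0.  -0.1 -0.  -0.  -0.  -0.1  0.   0.5
  0.3 -0.  -0.1 -0.1 -0.2  0.5  0.4  0. ]
```

```bash
cat > ik.py <<'E'
from kin import *
lo=np.array([-2.96,-.89,.02,-1.34,.0,-2.66])+.04; hi=np.array([2.96,2.26,2.5,4.48,2.73,2.66])-.04
P=fit().x
def ik(p,R,q0):
    def f(q):
        a=fk(q,P); return np.r_[(a[0]-p)*5,Rt.from_matrix(a[1].T@R).as_rotvec()]
    r=least_squares(f,np.clip(q0,lo+.01,hi-.01),bounds=(lo,hi)); return r.x,np.linalg.norm(r.fun)
def pour(az,el,g,flip=1):   # g=grasp point
    z=np.array([np.cos(az)*np.cos(el),np.sin(az)*np.cos(el),np.sin(el)]); y=flip*np.array([-np.sin(az),np.cos(az),0])
    R=np.c_[np.cross(y,z),y,z]; return np.array(g)+.019*z,R
if __name__=='__main__':
    rng=np.random.default_rng(0)
    for el in(.3,.45):
      for az in np.radians(range(-180,180,30)):
        best=None
        z=pour(az,el,[0,0,0])[1][:,2]
        for h in(.2,.25):
          g=np.array([.58,-.031,h])+.04*np.array([np.cos(az),np.sin(az),0])
          for fl in(1,-1):
            p,R=pour(az,el,g,fl)
            for q0 in([.3,.3,1.4,1.9,1.5,0],[0,.5,1.3,-1,2,0],[-.3,.3,1.4,3.,1.5,0],[0,.9,1.6,0,2.6,0],[-.3,-.3,2.,3,1.,1.5]):
                q,e=ik(p,R,q0)
                if e<2e-3: a=fk(q,P);print(el,round(np.degrees(az)),h,fl,np.round(q,2),'w',np.round(a[2],2),'e',np.round(a[3],2))
E
python3 ik.py
```

```text
0.3 -60 0.2 1 [0.39 0.72 1.86 4.44 1.75 1.01] w [0.43 0.23 0.09] e [0.21 0.14 0.6 ]
0.3 -60 0.2 1 [0.39 0.72 1.86 4.44 1.75 1.01] w [0.43 0.23 0.09] e [0.21 0.14 0.6 ]
0.3 -60 0.2 1 [0.39 0.72 1.86 4.44 1.75 1.01] w [0.43 0.23 0.09] e [0.21 0.14 0.6 ]
0.3 -60 0.2 -1 [ 0.39  0.72  1.86  4.44  1.75 -2.13] w [0.43 0.23 0.09] e [0.21 0.14 0.6 ]
0.3 -60 0.2 -1 [ 0.39  0.72  1.86  4.44  1.75 -2.13] w [0.43 0.23 0.09] e [0.21 0.14 0.6 ]
0.3 -60 0.25 1 [0.39 0.59 1.92 4.43 1.73 0.93] w [0.43 0.23 0.14] e [0.17 0.12 0.63]
0.3 -60 0.25 1 [0.39 0.59 1.92 4.43 1.73 0.93] w [0.43 0.23 0.14] e [0.17 0.12 0.63]
0.3 -60 0.25 1 [0.39 0.59 1.92 4.43 1.73 0.93] w [0.43 0.23 0.14] e [0.17 0.12 0.63]
0.3 -60 0.25 -1 [ 0.39  0.59  1.92  4.43  1.73 -2.21] w [0.43 0.23 0.14] e [0.17 0.12 0.63]
0.3 -60 0.25 -1 [ 0.39  0.59  1.92  4.43  1.73 -2.21] w [0.43 0.23 0.14] e [0.17 0.12 0.63]
0.3 -30 0.2 1 [0.21 0.55 2.22 3.84 1.59 1.33] w [0.32 0.12 0.09] e [0.18 0.09 0.63]
0.3 -30 0.2 1 [0.21 0.55 2.22 3.84 1.59 1.33] w [0.32 0.12 0.09] e [0.18 0.09 0.63]
0.3 -30 0.2 1 [0.21 0.55 2.22 3.84 1.59 1.33] w [0.32 0.12 
[... 17255 characters left out ...]
1   0.42]
0.45 120 0.2 -1 [-0.43  1.3   0.89  1.43  2.59 -0.46] w [ 0.72 -0.28  0.04] e [ 0.35 -0.1   0.42]
0.45 120 0.2 -1 [-0.43  1.3   0.89  1.43  2.59 -0.46] w [ 0.72 -0.28  0.04] e [ 0.35 -0.1   0.42]
0.45 120 0.25 -1 [-0.43  1.2   0.96  1.48  2.59 -0.4 ] w [ 0.72 -0.28  0.09] e [ 0.33 -0.1   0.45]
0.45 120 0.25 -1 [-0.43  1.2   0.96  1.48  2.59 -0.4 ] w [ 0.72 -0.28  0.09] e [ 0.33 -0.1   0.45]
0.45 120 0.25 -1 [-0.43  1.2   0.96  1.48  2.59 -0.4 ] w [ 0.72 -0.28  0.09] e [ 0.33 -0.1   0.45]
0.45 120 0.25 -1 [-0.43  1.2   0.96  1.48  2.59 -0.4 ] w [ 0.72 -0.28  0.09] e [ 0.33 -0.1   0.45]
0.45 120 0.25 -1 [-0.43  1.2   0.96  1.48  2.59 -0.4 ] w [ 0.72 -0.28  0.09] e [ 0.33 -0.1   0.45]
```

The kinematic model fits to under 1 mm. I'll pour with the tool pointing at azimuth +45° and slightly upward, with the wrist over the free table in front of the pan.

```bash
cat >> st.py <<'E'
def chain(goals):
    s,R=st(); p=np.array(s['tool_pos'])
    for g,Rg in goals:
        print('shift',np.round(R.T@(np.array(g)-p)/.2,2).tolist(),'turn',np.round(Rt.from_matrix(R.T@Rg).as_rotvec()/(np.pi/2),3).tolist()); p,R=np.array(g),Rg
E
python3 - <<'E'
from st import *
from ik import ik,pour,fk,P
a=np.radians
G=np.array([.60,-.01,.20]); 
g1=([.57,.19,.28],down(a(-3))); g2=([.60,-.01,.24],down(a(-40)));
L=[g1,g2]
q=np.array([.2,.3,1.5,.3,1.5,.2])
for el in(-60,-30,0,14,24):
    gg=G+[0,0,.05 if el<-40 else .02 if el<0 else 0]
    L.append(pour(a(45),a(el),gg,-1))
for p,R in L:
    q,e=ik(p,R,q); print(np.round(q,2),round(e,4),np.round(fk(q,P)[2],2))
chain(L)
E
```

```text
[ 0.24  0.12  1.39 -0.    1.63  0.29] 0.0 [0.57 0.19 0.66]
[-0.1   0.12  1.46 -0.    1.56  0.6 ] 0.0 [ 0.6  -0.01  0.62]
[-0.39 -0.14  1.83  0.5   1.28  0.3 ] 0.0 [ 0.47 -0.14  0.56]
[-0.66 -0.1   2.1   1.13  1.26 -0.32] 0.0 [ 0.38 -0.23  0.4 ]
[-0.77  0.35  2.1   1.58  1.56 -0.88] 0.0 [ 0.35 -0.26  0.2 ]
[-0.74  0.6   2.01  1.73  1.76 -1.03] 0.0 [ 0.35 -0.26  0.11]
[-0.7   0.78  1.93  1.83  1.91 -1.11] 0.0 [ 0.37 -0.24  0.05]
t 3.15 q [ 0.595  0.257  1.24  -0.254  1.659  0.039] p [0.5575 0.3252 0.2896] F [-1.2  0.1 -2.8] open 0.0655 g 24.6
[[-0.494, 0.86, 0.127], [0.833, 0.51, -0.216], [-0.251, -0.001, -0.968]]
shift [-0.58, -0.29, 0.2] turn [0.047, 0.157, 0.372]
shift [-0.99, 0.2, 0.2] turn [0.0, 0.0, 0.411]
shift [0.05, 0.0, 0.03] turn [-0.015, 0.333, 0.054]
shift [-0.03, 0.0, 0.12] turn [0.0, 0.333, 0.0]
shift [-0.04, -0.0, 0.04] turn [-0.0, 0.333, 0.0]
shift [0.02, -0.0, -0.0] turn [0.0, 0.156, 0.0]
shift [0.02, 0.0, -0.0] turn [0.0, 0.111, 0.0]
```

{"method": "jog_arm", "body": {"rows": [[[-0.58,-0.29,0.2],[0.05,0.16,0.37]],[[-0.58,-0.29,0.2],[0.05,0.16,0.37]],[[-0.58,-0.29,0.2],[0.05,0.16,0.37]],[[-0.58,-0.29,0.2],[0.05,0.16,0.37]],[[-0.58,-0.29,0.2],[0.05,0.16,0.37]]]}}

```text
t: 3.65
tool_pos: [0.5715, 0.1854, 0.2799]
orientation: [-2.28, -2.143, 0.0]
force: [-0.1, 0.0, -0.9]
opening: 0.0656
gripper_force: 24.6
```

{"method": "jog_arm", "body": {"rows": [[[-0.99,0.2,0.2],[0,0,0.41]],[[-0.99,0.2,0.2],[0,0,0.41]],[[-0.99,0.2,0.2],[0,0,0.41]],[[-0.99,0.2,0.2],[0,0,0.41]],[[-0.99,0.2,0.2],[0,0,0.41]]]}}

```text
t: 4.15
tool_pos: [0.5995, -0.0162, 0.2367]
orientation: [-2.844, -1.315, 0.011]
force: [-1.1, 0.4, -1.9]
opening: 0.0657
gripper_force: 24.6
```

Run:
```python
from st import *
from ik import pour
a=np.radians
G=np.array([.60,-.01,.23]); 
chain([pour(a(45),a(el),G+[0,0,.03 if el<-40 else 0],-1) for el in(-60,-25,0,14,20)])
```

```text
t 4.15 q [-0.115  0.133  1.453  0.004  1.566  0.59 ] p [ 0.5995 -0.0162  0.2367] F [-1.1  0.4 -1.9] open 0.0657 g 24.6
[[0.648, 0.762, -0.01], [0.762, -0.648, 0.005], [-0.003, -0.011, -1.0]]
shift [0.07, -0.01, -0.03] turn [-0.02, 0.335, 0.049]
shift [-0.02, -0.0, 0.11] turn [0.0, 0.389, -0.0]
shift [0.04, 0.0, -0.01] turn [-0.0, 0.278, 0.0]
shift [0.02, -0.0, -0.0] turn [0.0, 0.156, 0.0]
shift [0.01, 0.0, -0.0] turn [-0.0, 0.067, -0.0]
```

{"method": "jog_arm", "body": {"rows": [[[0.07,0,-0.03],[-0.02,0.09,0.05]],[[0.07,0,-0.03],[-0.02,0.18,0.05]],[[0.07,0,-0.03],[-0.02,0.27,0.05]],[[0.07,0,-0.03],[-0.02,0.33,0.05]],[[0.07,0,-0.03],[-0.02,0.33,0.05]]]}}

```text
t: 4.65
tool_pos: [0.6073, -0.0016, 0.2428]
orientation: [-2.639, -1.099, -0.7]
force: [-0.5, -1.1, -2.9]
opening: 0.0659
gripper_force: 24.6
```

{"method": "jog_arm", "body": {"rows": [[[0,0,0.03],[0,0.08,0]],[[0,0,0.06],[0,0.16,0]],[[0,0,0.08],[0,0.24,0]],[[-0.01,0,0.1],[0,0.32,0]],[[-0.02,0,0.11],[0,0.39,0]]]}}

```text
t: 5.15
tool_pos: [0.6145, 0.0051, 0.2242]
orientation: [-2.168, -0.909, -1.382]
force: [-0.3, 0.3, -2.8]
opening: 0.0661
gripper_force: 24.5
```

{"method": "jog_arm", "body": {"rows": [[[0.01,0,0],[0,0.06,0]],[[0.02,0,0],[0,0.12,0]],[[0.03,0,0],[0,0.18,0]],[[0.04,0,0],[0,0.23,0]],[[0.04,0,-0.01],[0,0.28,0]]]}}

```text
t: 5.65
tool_pos: [0.6159, 0.0069, 0.2321]
orientation: [-1.753, -0.738, -1.757]
force: [0.8, 0.0, -1.9]
opening: 0.0657
gripper_force: 24.5
```

Run:
```python
from st import *
from ik import pour,fk,P
a=np.radians
G=np.array([.60,-.01,.23]); 
chain([pour(a(45),a(el),G,-1) for el in(0,14,20)])
```

```text
t 5.65 q [-0.758  0.267  2.111  1.585  1.559 -0.81 ] p [0.6159 0.0069 0.2321] F [ 0.8  0.  -1.9] open 0.0657 g 24.5
[[-0.003, 0.713, 0.701], [0.001, -0.701, 0.713], [1.0, 0.002, 0.001]]
shift [-0.01, 0.0, -0.02] turn [-0.006, -0.001, 0.002]
shift [0.02, -0.0, -0.0] turn [0.0, 0.156, 0.0]
shift [0.01, 0.0, -0.0] turn [-0.0, 0.067, -0.0]
```

{"method": "jog_arm", "body": {"rows": [[[0,0,0],[0,0.05,0]],[[0.01,0,0],[0,0.1,0]],[[0.02,0,0],[0,0.16,0]],[[0.02,0,0],[0,0.19,0]],[[0.02,0,0],[0,0.19,0]]]}}

```text
t: 6.15
tool_pos: [0.6156, 0.0079, 0.2341]
orientation: [-1.447, -0.606, -1.956]
force: [0.1, -0.1, -2.3]
opening: 0.0657
gripper_force: 24.5
```

{"method": "jog_arm", "body": {"rows": [[[0,0,0],[0,0,0]],[[0,0,0],[0,0,0]],[[0,0,0],[0,0,0]],[[0,0,0],[0,0,0]],[[0,0,0],[0,0,0]]]}}

```text
t: 6.65
tool_pos: [0.6156, 0.0052, 0.237]
orientation: [-1.448, -0.607, -1.963]
force: [0.3, -0.7, -1.4]
opening: 0.0658
gripper_force: 24.5
```

Run:
```python
from st import *
from kin import fk
from ik import P
s,R=st();print(np.round(fk(s['q'],P)[2],3),np.round(fk(s['q'],P)[0],3))
a=cam('scene')['frame'][100:300,100:330];b=cam('top')['frame'][100:300,150:430]
im=np.hstack([cv2.resize(x,None,fx=1.55,fy=1.55) for x in(a,b)])
cv2.imwrite('pics/p1.png',im[:,:,::-1]);print(im.shape)
```

```text
t 6.65 q [-0.723  0.569  2.019  1.778  1.794 -1.005] p [0.6156 0.0052 0.237 ] F [ 0.3 -0.7 -1.4] open 0.0658 g 24.5
[[-0.209, 0.71, 0.672], [-0.207, -0.704, 0.679], [0.956, 0.003, 0.294]]
[ 0.362 -0.251  0.126] [0.616 0.005 0.237]
(310, 790, 3)
```

View pics/p1.png

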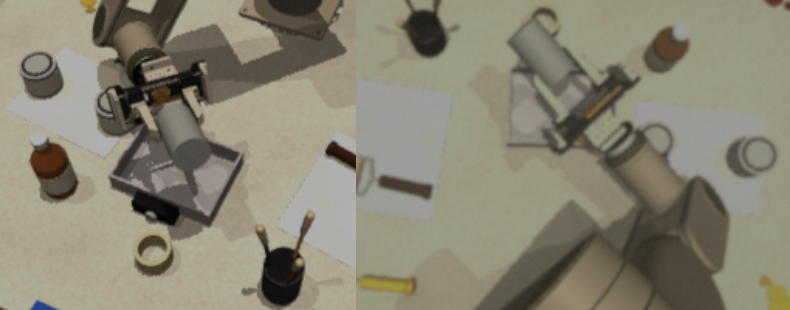

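The view shows the tin held over the pan at 17° below horizontal (tin end at (185,150)). No lumps are visible in the pan yet. I'll tilt further.

{"method": "jog_arm", "body": {"rows": [[[0.08,0,0.02],[0,0.02,0]],[[0.15,0,0.04],[0,0.05,0]],[[0.2,0,0.06],[0,0.09,0]],[[0.21,0,0.06],[0,0.12,0]],[[0.21,0,0.06],[0,0.12,0]]]}}

```text
t: 7.25
tool_pos: [0.6147, 0.0053, 0.2801]
orientation: [-1.243, -0.519, -2.069]
force: [-0.2, 0.2, -1.9]
opening: 0.0658
gripper_force: 24.6
```

{"method": "jog_arm", "body": {"rows": [[[0,0,0],[0,0,0]],[[0,0,0],[0,0,0]],[[0,0,0],[0,0,0]],[[0,0,0],[0,0,0]],[[0,0,0],[0,0,0]]]}}

```text
t: 7.75
tool_pos: [0.6149, 0.0046, 0.2803]
orientation: [-1.245, -0.521, -2.07]
force: [-0.5, 0.2, -1.0]
opening: 0.0658
gripper_force: 24.6
```

Run:
```python
from st import *
from kin import fk
from ik import P
s,R=st();print(np.round(fk(s['q'],P)[2],3))
b=cam('top')['frame'][120:220,230:340];a=cam('wrist')['frame']
c=cam('scene')['frame'][120:260,150:280]
h=384
im=np.hstack([cv2.resize(x,None,fx=h/x.shape[0],fy=h/x.shape[0]) for x in(a,c)])
im=cv2.convertScaleAbs(cv2.resize(im,None,fx=.9,fy=.9),alpha=1.4)
cv2.imwrite('pics/p2.png',im[:,:,::-1]);print(im.shape)
```

```text
t 7.75 q [-0.664  0.64   1.98   1.923  1.933 -1.015] p [0.6149 0.0046 0.2803] F [-0.5  0.2 -1. ] open 0.0658 g 24.6
[[-0.331, 0.71, 0.622], [-0.331, -0.704, 0.628], [0.884, 0.002, 0.468]]
[ 0.38  -0.233  0.104]
(346, 782, 3)
```

View pics/p2.png

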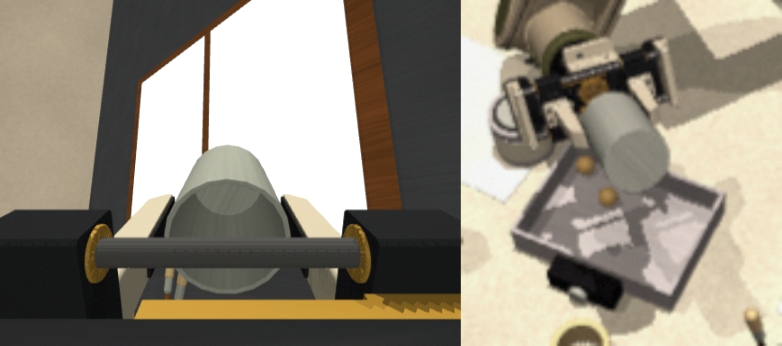

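The wrist view shows the tin interior apparently empty. The scene crop shows two lumps in the pan at (583,165) and (607,197). The third may be hidden behind the tin, so I'll swing upright and count.

Run:
```python
from st import *
from ik import pour
a=np.radians
G=np.array([.60,-.01,.29]); 
chain([pour(a(45),a(el),G+[0,0,dz],-1) for el,dz in((-10,0),(-48,0.03),(-86,.05))])
```

```text
t 7.9 q [-0.664  0.64   1.98   1.923  1.933 -1.015] p [0.6149 0.0047 0.2801] F [ 0.1 -0.7 -1.9] open 0.0655 g 24.6
[[-0.331, 0.71, 0.622], [-0.331, -0.704, 0.628], [0.884, 0.002, 0.468]]
shift [0.03, -0.0, 0.01] turn [-0.003, -0.421, 0.001]
shift [0.09, -0.0, -0.05] turn [-0.0, -0.422, -0.0]
shift [0.01, 0.0, -0.09] turn [0.0, -0.422, 0.0]
```

{"method": "jog_arm", "body": {"rows": [[[0.03,0,0.01],[0,-0.42,0]],[[0.03,0,0.01],[0,-0.42,0]],[[0.03,0,0.01],[0,-0.42,0]],[[0.03,0,0.01],[0,-0.42,0]],[[0.03,0,0.01],[0,-0.42,0]]]}}

```text
t: 8.4
tool_pos: [0.6147, 0.0026, 0.2892]
orientation: [-1.933, -0.81, -1.622]
force: [0.6, -0.7, -1.1]
opening: 0.0657
gripper_force: 24.5
```

{"method": "jog_arm", "body": {"rows": [[[0.09,0,-0.05],[0,-0.42,0]],[[0.09,0,-0.05],[0,-0.42,0]],[[0.09,0,-0.05],[0,-0.42,0]],[[0.09,0,-0.05],[0,-0.42,0]],[[0.09,0,-0.05],[0,-0.42,0]]]}}

```text
t: 8.9
tool_pos: [0.6104, -0.0008, 0.3099]
orientation: [-2.494, -1.045, -0.965]
force: [0.9, 1.1, -0.7]
opening: 0.0658
gripper_force: 24.6
```

{"method": "jog_arm", "body": {"rows": [[[0.01,0,-0.09],[0,-0.42,0]],[[0.01,0,-0.09],[0,-0.42,0]],[[0.01,0,-0.09],[0,-0.42,0]],[[0.01,0,-0.09],[0,-0.42,0]],[[0.01,0,-0.09],[0,-0.42,0]]]}}

```text
t: 9.4
tool_pos: [0.6024, -0.0067, 0.3211]
orientation: [-2.873, -1.2, -0.107]
force: [-0.9, 0.1, -2.2]
opening: 0.0661
gripper_force: 24.6
```

Run:
```python
from st import *
chain([([.56,-.17,.29],down(np.radians(-20))),([.495,-.315,.26],down(np.radians(-6)))])
c=cam('scene');f=c['frame'].astype(int)
m=((f[...,0]-f[...,2])>45)&(f[...,0]>90)
m=m.astype(np.uint8);sub=np.zeros_like(m);sub[160:265,150:270]=m[160:265,150:270]
n,l,s,ce=cv2.connectedComponentsWithStats(sub)
for i in range(1,n):
    if s[i,4]>8: print(s[i,4],np.round(ce[i]),np.round(p2w(c,*ce[i],.0175),3))
```

```text
t 9.4 q [-0.132  0.065  1.375  0.058  1.655  0.653] p [ 0.6024 -0.0067  0.3211] F [-0.9  0.1 -2.2] open 0.0661 g 24.6
[[0.701, 0.711, 0.053], [0.71, -0.703, 0.051], [0.074, 0.002, -0.997]]
shift [-0.74, 0.42, 0.1] turn [0.012, -0.046, -0.274]
shift [-0.79, -0.06, 0.15] turn [0.0, 0.0, -0.156]
30 [200. 186.] [ 0.518 -0.12   0.018]
39 [217. 192.] [ 0.518 -0.058  0.018]
39 [209. 199.] [ 0.551 -0.068  0.018]
21 [267. 247.] [0.634 0.167 0.018]
115 [198. 256.] [ 0.74  -0.007  0.018]
```

Three lumps are counted in the pan, at (0.518, −0.120), (0.518, −0.058) and (0.551, −0.068). Next I place the tin.

{"method": "jog_arm", "body": {"rows": [[[-0.74,0.42,0.1],[0.01,-0.05,-0.27]],[[-0.74,0.42,0.1],[0.01,-0.05,-0.27]],[[-0.74,0.42,0.1],[0.01,-0.05,-0.27]],[[-0.74,0.42,0.1],[0.01,-0.05,-0.27]],[[-0.74,0.42,0.1],[0.01,-0.05,-0.27]]]}}

```text
t: 9.95
tool_pos: [0.5569, -0.1738, 0.2872]
orientation: [2.584, 1.787, -0.002]
force: [-0.2, 0.2, -1.7]
opening: 0.0656
gripper_force: 24.6
```

{"method": "jog_arm", "body": {"rows": [[[-0.79,-0.06,0.15],[0,0,-0.16]],[[-0.79,-0.06,0.15],[0,0,-0.16]],[[-0.79,-0.06,0.15],[0,0,-0.16]],[[-0.79,-0.06,0.15],[0,0,-0.16]],[[-0.79,-0.06,0.15],[0,0,-0.16]]]}}

```text
t: 10.45
tool_pos: [0.4911, -0.316, 0.2584]
orientation: [2.339, 2.096, 0.0]
force: [-0.3, 0.5, -1.4]
opening: 0.0658
gripper_force: 24.6
```

Run:
```python
from st import *
from ov import circ,draw,A,B
chain([([.495,-.315,.10],down(np.radians(-6))),([.495,-.315,.074],down(np.radians(-6)))])
s=robot.read_state()
c=cam('wrist');k=1.5
im=cv2.resize(c['frame'][:,:,::-1],None,fx=k,fy=k)
for q in(A,B):draw(c,im,circ(*q,.07,.04),k,(0,0),(0,255,0))
p=s['tool_pos'];draw(c,im,circ(p[0],p[1],p[2]+.034,.033),k,(0,0),(0,0,255));draw(c,im,circ(p[0],p[1],p[2]-.07,.033),k,(0,0),(255,0,0))
cv2.imwrite('pics/w2.png',im)
```

```text
bray [0.41770253 0.31444646] 1.4106879292786831 0.16308586695357757
t 10.45 q [-0.66   0.073  1.478 -0.     1.59  -0.55 ] p [ 0.4911 -0.316   0.2584] F [-0.3  0.5 -1.4] open 0.0658 g 24.6
[[0.109, 0.994, 0.001], [0.994, -0.109, -0.001], [-0.001, 0.001, -1.0]]
shift [0.01, 0.02, 0.79] turn [0.001, 0.0, -0.003]
shift [0.0, 0.0, 0.13] turn [0.0, 0.0, 0.0]
```

View pics/w2.png

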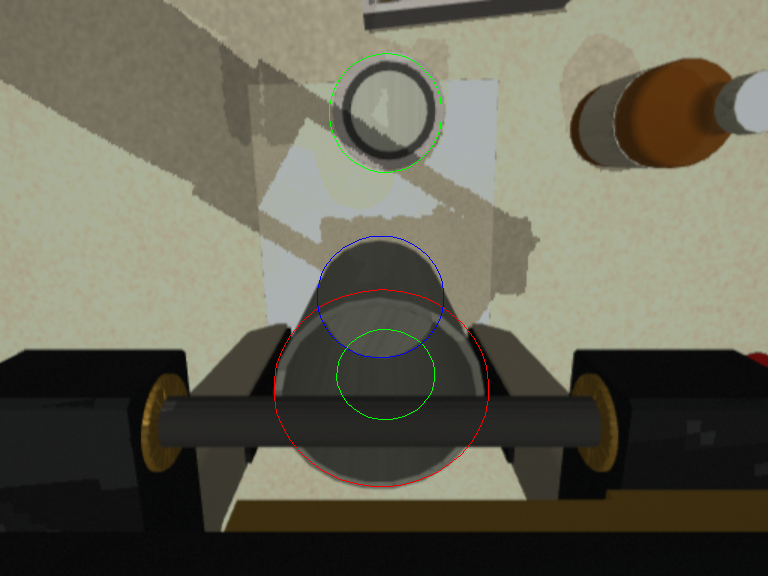

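The wrist view shows the tin empty and centred in the grip (bottom circle at (380,297)). Can A matches its outline at (387,112). Lowering.

{"method": "jog_arm", "body": {"rows": [[[0.01,0.02,0.22],[0,0,0]],[[0.01,0.02,0.44],[0,0,0]],[[0.01,0.02,0.64],[0,0,0]],[[0.01,0.02,0.78],[0,0,0]],[[0.01,0.02,0.79],[0,0,0]]]}}

```text
t: 11.0
tool_pos: [0.4951, -0.3097, 0.0966]
orientation: [-2.33, -2.1, 0.002]
force: [-1.0, 0.7, -1.5]
opening: 0.066
gripper_force: 24.6
```

{"method": "jog_arm", "body": {"rows": [[[0,0,0.04],[0,0,0]],[[0,0,0.08],[0,0,0]],[[0,0,0.11],[0,0,0]],[[0,0,0.13],[0,0,0]],[[0,0,0.13],[0,0,0]]]}}

```text
t: 11.5
tool_pos: [0.4967, -0.3138, 0.0751]
orientation: [2.334, 2.1, -0.001]
force: [0.1, -0.0, -1.7]
opening: 0.0656
gripper_force: 24.6
```

Run:
```python
from st import *
chain([([.495,-.315,.071],down(np.radians(-6)))])
```

```text
t 11.5 q [-6.500e-01  2.070e-01  1.672e+00 -1.000e-03  1.260e+00 -5.440e-01] p [ 0.4967 -0.3138  0.0751] F [ 0.1 -0.  -1.7] open 0.0656 g 24.6
[[0.105, 0.994, 0.001], [0.994, -0.105, -0.002], [-0.002, 0.001, -1.0]]
shift [-0.01, -0.01, 0.02] turn [0.001, 0.001, -0.001]
```

{"method": "jog_arm", "body": {"rows": [[[-0.01,-0.01,0.01],[0,0,0]],[[-0.01,-0.01,0.02],[0,0,0]],[[-0.01,-0.01,0.03],[0,0,0]],[[-0.01,-0.01,0.03],[0,0,0]]]}}

```text
t: 11.9
tool_pos: [0.495, -0.3165, 0.0721]
orientation: [2.333, 2.098, -0.001]
force: [-6.9, 4.3, 17.4]
opening: 0.0658
gripper_force: 25.0
```

{"method": "jog_arm", "body": {"rows": [[[0,0,-0.01],[0,0,0]],[[0,0,-0.01],[0,0,0]],[[0,0,-0.01],[0,0,0]],[[0,0,-0.01],[0,0,0]],[[0,0,-0.01],[0,0,0]]], "hand": -1}}

```text
t: 12.4
tool_pos: [0.4945, -0.3156, 0.0709]
orientation: [2.334, 2.1, -0.001]
force: [0.1, 0.8, 0.4]
opening: 0.0926
gripper_force: 0.0
```

{"method": "jog_arm", "body": {"rows": [[[0,0,-0.1],[0,0,0]],[[0,0,-0.3],[0,0,0]],[[0,0,-0.55],[0,0,0]],[[0,0,-0.8],[0,0,0]],[[0,0,-0.95],[0,0,0]]]}}

```text
t: 12.9
tool_pos: [0.4954, -0.3159, 0.2661]
orientation: [2.33, 2.096, 0.001]
force: [0.8, 1.0, -0.2]
opening: 0.093
gripper_force: 0.0
```

Run:
```python
from st import *
from ik import ik
d=np.radians
# brayer grip: closing perpendicular to handle
m=np.array([.4177,.3144]);yaw=1.4107;u=np.array([np.cos(yaw),np.sin(yaw)]);g=m-.010*u;print('grip',g)
cy=yaw-np.pi/2
L=[([.46,-.12,.26],down(d(-15))),([.43,.08,.26],down(d(-15))),([.425,.25,.25],down(cy)),([g[0],g[1],.2],down(cy)),([g[0],g[1],.02],down(cy)),
 ([.439,-.021,.2],down(0.)),([.439,-.021,.02],down(0.)),([.439,-.021,.2],down(np.pi)),]
q=np.array([-.6,.1,1.5,0,1.5,-.5])
for p,R in L:
    q,e=ik(np.array(p),R,q); print(np.round(q,2),round(e,4))
chain(L[:4])
b=cam('top')['frame'][150:230,310:430];a=cam('scene')['frame'][110:210,90:215]
im=np.hstack([cv2.resize(x,(400,320),interpolation=cv2.INTER_CUBIC) for x in(b,a)]);cv2.imwrite('pics/t1.png',im[:,:,::-1])
```

```text
grip [0.41610587 0.30452788]
[-0.36 -0.23  1.76 -0.    1.61 -0.1 ] 0.0
[ 0.07 -0.34  1.85  0.    1.63  0.33] 0.0
[ 0.43 -0.17  1.73  0.    1.58  0.59] 0.0
[ 0.53 -0.09  1.75 -0.    1.49  0.69] 0.0
[ 0.53  0.1   1.9  -0.    1.14  0.69] 0.0
[-0.16 -0.31  1.94  0.    1.52 -0.16] 0.0
[-0.16 -0.11  2.11 -0.    1.14 -0.16] 0.0
[ 0.17 -0.34  2.01 -0.32  1.45 -2.62] 0.4718
t 12.9 q [-6.540e-01  7.400e-02  1.463e+00 -1.000e-03  1.597e+00 -5.490e-01] p [ 0.4954 -0.3159  0.2661] F [ 0.8  1.  -0.2] open 0.093 g 0.0
[[0.105, 0.994, 0.005], [0.994, -0.105, -0.006], [-0.005, 0.006, -1.0]]
shift [0.96, -0.28, 0.02] turn [0.004, 0.003, 0.1]
shift [0.93, -0.4, 0.0] turn [0.0, 0.0, 0.0]
shift [0.81, -0.24, 0.05] turn [0.0, 0.0, -0.065]
shift [0.26, -0.09, 0.25] turn [0.0, 0.0, 0.0]
```

View pics/t1.png

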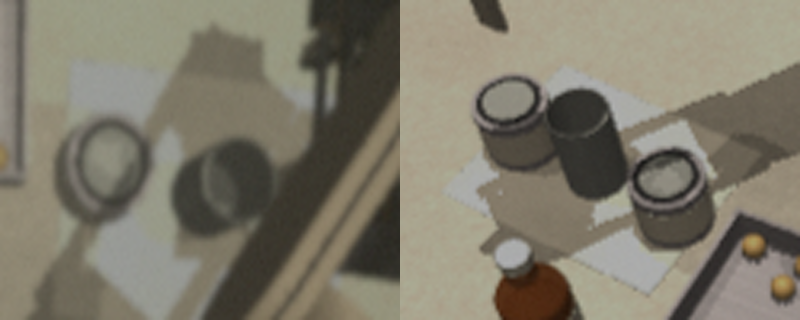

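The tin stands upright between the cans, at (225,190) in the top crop, and the lumps are in the pan. Next is the brayer. It needs a half turn, so I'll grasp it with the wrist turned to q6 ≈ −2.45.

Run:
```python
from st import *
from ik import ik
d=np.radians
L=[([.46,-.13,.26],down(d(32))),([.435,.05,.26],down(d(70))),([.425,.22,.25],down(d(107))),([.416,.3045,.22],down(d(145))),([.416,.3045,.18],down(d(170.8))),([.416,.3045,.01],down(d(170.8)))]
q=np.array([-.6,.1,1.5,0,1.5,-.5])
for p,R in L:
    q,e=ik(np.array(p),R,q); print(np.round(q,2),round(e,4))
chain(L)
```

```text
[-0.38 -0.22  1.75 -0.    1.61 -0.94] 0.0
[-0.   -0.33  1.85 -0.    1.63 -1.22] 0.0
[ 0.37 -0.21  1.77  0.    1.59 -1.5 ] 0.0
[ 0.53 -0.1   1.72 -0.    1.52 -2.  ] 0.0
[ 0.53 -0.08  1.77 -0.    1.45 -2.45] 0.0
[ 0.53  0.11  1.91 -0.    1.12 -2.45] 0.0
t 13.0 q [-6.540e-01  7.300e-02  1.461e+00 -1.000e-03  1.596e+00 -5.490e-01] p [ 0.4966 -0.3169  0.268 ] F [ 1.1 -0.6 -0.2] open 0.0928 g 0.0
[[0.105, 0.994, 0.009], [0.994, -0.105, -0.009], [-0.008, 0.01, -1.0]]
shift [0.91, -0.28, 0.03] turn [0.005, 0.007, -0.423]
shift [0.83, 0.37, 0.0] turn [0.0, 0.0, -0.422]
shift [0.34, 0.78, 0.05] turn [0.0, 0.0, -0.411]
shift [-0.08, 0.42, 0.15] turn [0.0, 0.0, -0.422]
shift [0.0, 0.0, 0.2] turn [0.0, 0.0, -0.287]
shift [0.0, 0.0, 0.85] turn [0.0, 0.0, 0.0]
```

{"method": "jog_arm", "body": {"rows": [[[0.91,-0.28,0.03],[0,0,-0.42]],[[0.91,-0.28,0.03],[0,0,-0.42]],[[0.91,-0.28,0.03],[0,0,-0.42]],[[0.91,-0.28,0.03],[0,0,-0.42]],[[0.91,-0.28,0.03],[0,0,-0.42]]]}}

```text
t: 13.5
tool_pos: [0.4568, -0.1241, 0.2535]
orientation: [1.515, 2.752, -0.0]
force: [-0.2, -0.8, 0.2]
opening: 0.0928
gripper_force: 0.0
```

{"method": "jog_arm", "body": {"rows": [[[0.83,0.37,0],[0,0,-0.42]],[[0.83,0.37,0],[0,0,-0.42]],[[0.83,0.37,0],[0,0,-0.42]],[[0.83,0.37,0],[0,0,-0.42]],[[0.83,0.37,0],[0,0,-0.42]]]}}

```text
t: 14.0
tool_pos: [0.4323, 0.0553, 0.2533]
orientation: [0.542, 3.094, -0.002]
force: [0.3, -0.2, 0.3]
opening: 0.0932
gripper_force: 0.0
```

{"method": "jog_arm", "body": {"rows": [[[0.34,0.78,0.05],[0,0,-0.41]],[[0.34,0.78,0.05],[0,0,-0.41]],[[0.34,0.78,0.05],[0,0,-0.41]],[[0.34,0.78,0.05],[0,0,-0.41]],[[0.34,0.78,0.05],[0,0,-0.41]]]}}

```text
t: 14.5
tool_pos: [0.4228, 0.2243, 0.2421]
orientation: [0.464, -3.106, 0.004]
force: [-0.2, -0.6, 0.6]
opening: 0.0932
gripper_force: 0.0
```

{"method": "jog_arm", "body": {"rows": [[[-0.08,0.42,0.15],[0,0,-0.42]],[[-0.08,0.42,0.15],[0,0,-0.42]],[[-0.08,0.42,0.15],[0,0,-0.42]],[[-0.08,0.42,0.15],[0,0,-0.42]],[[-0.08,0.42,0.15],[0,0,-0.42]]]}}

```text
t: 15.0
tool_pos: [0.4149, 0.3068, 0.212]
orientation: [1.441, -2.789, 0.005]
force: [1.3, 0.4, 0.6]
opening: 0.093
gripper_force: 0.0
```

{"method": "jog_arm", "body": {"rows": [[[0,0,0.2],[0,0,-0.29]],[[0,0,0.2],[0,0,-0.29]],[[0,0,0.2],[0,0,-0.29]],[[0,0,0.2],[0,0,-0.29]],[[0,0,0.2],[0,0,-0.29]]]}}

```text
t: 15.5
tool_pos: [0.4155, 0.3064, 0.1731]
orientation: [2.021, -2.404, 0.004]
force: [0.1, 0.0, -0.1]
opening: 0.0927
gripper_force: 0.0
```

Run:
```python
from st import *
from ov import R as BR,draw
d=np.radians
chain([([.416,.3045,.05],down(d(170.8))),([.416,.3045,.008],down(d(170.8)))])
c=cam('wrist');k=1.4
im=cv2.resize(c['frame'][:,:,::-1],None,fx=k,fy=k)
for r in(BR(.058,.09,.035),BR(-.076,.016,.013)):draw(c,im,r,k,(0,0),(0,255,0))
cv2.imwrite('pics/w3.png',im)
```

```text
bray [0.41770253 0.31444646] 1.4106879292786831 0.16308586695357757
t 15.5 q [ 0.538 -0.07   1.776 -0.003  1.436 -2.431] p [0.4155 0.3064 0.1731] F [ 0.1  0.  -0.1] open 0.0927 g 0.0
[[-0.172, -0.985, 0.001], [-0.985, 0.172, -0.003], [0.003, -0.001, -1.0]]
shift [0.01, -0.0, 0.62] turn [-0.001, -0.002, -0.008]
shift [0.0, 0.0, 0.21] turn [0.0, 0.0, 0.0]
```

View pics/w3.png

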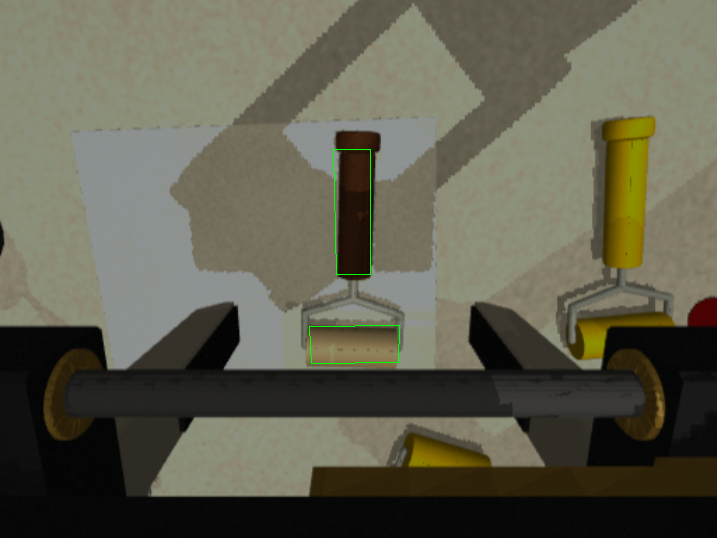

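The brayer outline matches to about 3 mm, with the handle at (355,210) and the roller at (353,347). Descending and gripping.

{"method": "jog_arm", "body": {"rows": [[[0,0,0.2],[0,0,0]],[[0,0,0.4],[0,0,0]],[[0,0,0.57],[0,0,0]],[[0,0,0.7],[0,0,0]],[[0,0,0.76],[0,0,0]]]}}

```text
t: 16.05
tool_pos: [0.4143, 0.3051, 0.0188]
orientation: [2.021, -2.4, 0.003]
force: [-0.2, -0.3, -0.7]
opening: 0.0931
gripper_force: 0.0
```

{"method": "jog_arm", "body": {"rows": [[[0,0,0.02],[0,0,0]],[[0,0,0.04],[0,0,0]],[[0,0,0.04],[0,0,0]]]}}

```text
t: 16.35
tool_pos: [0.4169, 0.3067, 0.0147]
orientation: [-2.025, 2.4, -0.005]
force: [-0.1, 0.5, -0.6]
opening: 0.0932
gripper_force: 0.0
```

{"method": "jog_arm", "body": {"rows": [[[0,0,0],[0,0,0]],[[0,0,0],[0,0,0]],[[0,0,0],[0,0,0]],[[0,0,0],[0,0,0]],[[0,0,0],[0,0,0]]], "hand": 1, "squeeze": 30}}

```text
t: 16.85
tool_pos: [0.4161, 0.3063, 0.0138]
orientation: [2.027, -2.4, 0.004]
force: [0.4, -0.5, 1.0]
opening: 0.0575
gripper_force: 0.0
```

{"method": "jog_arm", "body": {"rows": [[[0,0,0],[0,0,0]],[[0,0,0],[0,0,0]],[[0,0,0],[0,0,0]]]}}

```text
t: 17.15
tool_pos: [0.416, 0.3062, 0.0136]
orientation: [2.027, -2.4, 0.004]
force: [-0.4, -0.2, 0.6]
opening: 0.0339
gripper_force: 0.0
```

{"method": "jog_arm", "body": {"rows": [[[0,0,0],[0,0,0]],[[0,0,0.02],[0,0,0]],[[0,0,0.04],[0,0,0]],[[0,0,0.04],[0,0,0]],[[0,0,0.04],[0,0,0]]], "hand": 0}}

```text
t: 17.65
tool_pos: [0.4158, 0.306, 0.0053]
orientation: [2.026, -2.399, 0.004]
force: [-0.1, -0.0, 0.4]
opening: 0.0467
gripper_force: 0.0
```

{"method": "jog_arm", "body": {"rows": [[[0,0,0],[0,0,0]],[[0,0,0],[0,0,0]],[[0,0,0],[0,0,0]],[[0,0,0],[0,0,0]],[[0,0,0],[0,0,0]]], "hand": 1}}

```text
t: 18.15
tool_pos: [0.4161, 0.3063, 0.0058]
orientation: [2.027, -2.4, 0.004]
force: [-0.5, -0.5, 0.8]
opening: 0.0253
gripper_force: 29.9
```

Run:
```python
from st import *
from ik import ik
d=np.radians
L=[([.425,.26,.10],down(d(140))),([.43,.16,.12],down(d(103))),([.44,.06,.12],down(d(66))),([.442,-.018,.12],down(d(29))),([.442,-.018,.10],down(0.)),([.442,-.018,.02],down(0.))]
s,R=st();q=s['q']
for p,R in L:
    q,e=ik(np.array(p),R,q); print(np.round(q,2),round(e,4))
chain([([.416,.306,.08],down(d(171)))]+L)
```

```text
t 18.15 q [ 0.537  0.124  1.907 -0.003  1.11  -2.435] p [0.4161 0.3063 0.0058] F [-0.5 -0.5  0.8] open 0.0253 g 29.9
[[-0.168, -0.986, 0.001], [-0.986, 0.168, -0.002], [0.002, -0.002, -1.0]]
[ 0.45 -0.06  1.9  -0.    1.3  -2.  ] 0.0
[ 0.24 -0.19  1.99 -0.    1.35 -1.55] 0.0
[ 0.02 -0.23  2.02 -0.    1.35 -1.13] 0.0
[-0.16 -0.24  2.03  0.    1.35 -0.66] 0.0
[-0.16 -0.22  2.05  0.    1.31 -0.16] 0.0
[-0.16 -0.1   2.1  -0.    1.14 -0.16] 0.0
t 18.15 q [ 0.537  0.124  1.907 -0.003  1.11  -2.435] p [0.4161 0.3063 0.0058] F [-0.5 -0.5  0.8] open 0.0253 g 29.9
[[-0.168, -0.986, 0.001], [-0.986, 0.168, -0.002], [0.002, -0.002, -1.0]]
shift [0.0, -0.0, -0.37] turn [-0.001, -0.001, -0.007]
shift [0.22, -0.08, -0.1] turn [0.0, 0.0, 0.344]
shift [0.37, -0.34, -0.1] turn [0.0, 0.0, 0.411]
shift [0.06, -0.5, 0.0] turn [0.0, 0.0, 0.411]
shift [-0.17, -0.35, 0.0] turn [0.0, 0.0, 0.411]
shift [0.0, 0.0, 0.1] turn [0.0, 0.0, 0.322]
shift [0.0, 0.0, 0.4] turn [0.0, 0.0, 0.0]
```

{"method": "jog_arm", "body": {"rows": [[[0,0,-0.1],[0,0,0]],[[0,0,-0.2],[0,0,0]],[[0,0,-0.3],[0,0,0]],[[0,0,-0.37],[0,0,0]]]}}

```text
t: 18.55
tool_pos: [0.4162, 0.3065, 0.0809]
orientation: [-2.027, 2.4, -0.005]
force: [0.3, -0.3, -1.0]
opening: 0.0252
gripper_force: 29.9
```

{"method": "jog_arm", "body": {"rows": [[[0.22,-0.08,-0.1],[0,0,0.34]],[[0.22,-0.08,-0.1],[0,0,0.34]],[[0.22,-0.08,-0.1],[0,0,0.34]],[[0.22,-0.08,-0.1],[0,0,0.34]],[[0.22,-0.08,-0.1],[0,0,0.34]]]}}

```text
t: 19.05
tool_pos: [0.4241, 0.2601, 0.0995]
orientation: [1.319, -2.851, 0.004]
force: [-0.1, 0.0, -2.4]
opening: 0.0253
gripper_force: 29.9
```

{"method": "jog_arm", "body": {"rows": [[[0.37,-0.34,-0.1],[0,0,0.41]],[[0.37,-0.34,-0.1],[0,0,0.41]],[[0.37,-0.34,-0.1],[0,0,0.41]],[[0.37,-0.34,-0.1],[0,0,0.41]],[[0.37,-0.34,-0.1],[0,0,0.41]]]}}

```text
t: 19.55
tool_pos: [0.4284, 0.1594, 0.12]
orientation: [-0.346, 3.121, -0.004]
force: [0.2, -1.5, -1.3]
opening: 0.0252
gripper_force: 29.9
```

{"method": "jog_arm", "body": {"rows": [[[0.06,-0.5,0],[0,0,0.41]],[[0.06,-0.5,0],[0,0,0.41]],[[0.06,-0.5,0],[0,0,0.41]],[[0.06,-0.5,0],[0,0,0.41]],[[0.06,-0.5,0],[0,0,0.41]]]}}

```text
t: 20.05
tool_pos: [0.4388, 0.0592, 0.12]
orientation: [0.66, 3.07, -0.003]
force: [0.1, 0.1, -1.8]
opening: 0.0252
gripper_force: 29.9
```

{"method": "jog_arm", "body": {"rows": [[[-0.17,-0.35,0],[0,0,0.41]],[[-0.17,-0.35,0],[0,0,0.41]],[[-0.17,-0.35,0],[0,0,0.41]],[[-0.17,-0.35,0],[0,0,0.41]],[[-0.17,-0.35,0],[0,0,0.41]]]}}

```text
t: 20.55
tool_pos: [0.4413, -0.0182, 0.1202]
orientation: [1.596, 2.704, -0.002]
force: [-0.3, -0.8, -1.8]
opening: 0.025
gripper_force: 29.9
```

{"method": "jog_arm", "body": {"rows": [[[0,0,0],[0,0,0.32]],[[0,0,0],[0,0,0.32]],[[0,0,0],[0,0,0.32]],[[0,0,0],[0,0,0.32]],[[0,0,0],[0,0,0.32]]]}}

```text
t: 21.05
tool_pos: [0.4413, -0.0178, 0.1202]
orientation: [2.213, 2.227, -0.002]
force: [-0.0, -0.1, -2.4]
opening: 0.0256
gripper_force: 29.9
```

Run:
```python
from st import *
chain([([.442,-.019,.03],down(0.)),([.442,-.019,.008],down(0.))])
c=cam('wrist');k=1.4
im=cv2.resize(c['frame'][:,:,::-1],None,fx=k,fy=k);cv2.imwrite('pics/w4.png',im)
```

```text
t 21.05 q [-1.550e-01 -2.440e-01  2.030e+00 -2.000e-03  1.354e+00 -1.610e-01] p [ 0.4413 -0.0178  0.1202] F [-0.  -0.1 -2.4] open 0.0256 g 29.9
[[-0.007, 1.0, 0.001], [1.0, 0.007, -0.002], [-0.002, 0.001, -1.0]]
shift [-0.0, 0.0, 0.45] turn [0.001, 0.001, 0.004]
shift [0.0, 0.0, 0.11] turn [0.0, 0.0, 0.0]
```

View pics/w4.png

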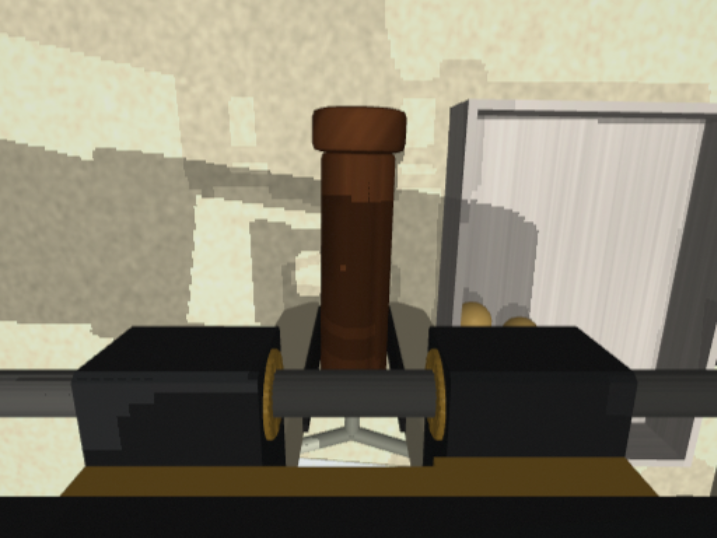

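The brayer is held with its roller end at the bottom of the image (−y, towards the cans) and parallel with the pan at right. Lowering.

{"method": "jog_arm", "body": {"rows": [[[0,0,0.15],[0,0,0]],[[0,0,0.3],[0,0,0]],[[0,0,0.42],[0,0,0]],[[0,0,0.48],[0,0,0]],[[0,0,0.5],[0,0,0]]]}}

```text
t: 21.6
tool_pos: [0.4405, -0.018, 0.0191]
orientation: [2.214, 2.228, -0.004]
force: [0.0, 0.0, -1.6]
opening: 0.0252
gripper_force: 29.9
```

{"method": "jog_arm", "body": {"rows": [[[0,0,0.02],[0,0,0]],[[0,0,0.04],[0,0,0]],[[0,0,0.06],[0,0,0]],[[0,0,0.06],[0,0,0]]]}}

```text
t: 22.0
tool_pos: [0.4417, -0.0182, 0.0085]
orientation: [2.214, 2.225, -0.001]
force: [-0.1, -0.5, -2.7]
opening: 0.0256
gripper_force: 29.9
```

{"method": "jog_arm", "body": {"rows": [[[0,0,0.007],[0,0,0]],[[0,0,0.012],[0,0,0]],[[0,0,0.012],[0,0,0]]]}}

```text
t: 22.3
tool_pos: [0.4417, -0.0182, 0.0061]
orientation: [2.214, 2.225, -0.001]
force: [-0.4, -1.1, -2.1]
opening: 0.0249
gripper_force: 29.9
```

{"method": "jog_arm", "body": {"rows": [[[0,0,0],[0,0,0]],[[0,0,0],[0,0,0]],[[0,0,0],[0,0,0]],[[0,0,0],[0,0,0]],[[0,0,0],[0,0,0]]], "hand": 0}}

```text
t: 22.8
tool_pos: [0.4417, -0.0183, 0.0061]
orientation: [2.215, 2.224, -0.001]
force: [0.5, -1.0, -0.0]
opening: 0.0463
gripper_force: 0.0
```

{"method": "jog_arm", "body": {"rows": [[[0,0,-0.05],[0,0,0]],[[0,0,-0.2],[0,0,0]],[[0,0,-0.4],[0,0,0]],[[0,0,-0.6],[0,0,0]],[[0,0,-0.8],[0,0,0]]]}}

```text
t: 23.3
tool_pos: [0.4411, -0.0178, 0.1684]
orientation: [2.214, 2.224, -0.001]
force: [1.6, -0.2, -0.5]
opening: 0.0466
gripper_force: 0.0
```

{"method": "jog_arm", "body": {"rows": [[[0.25,0,-0.1],[0,0,0]],[[0.5,0,-0.1],[0,0,0]],[[0.75,0,-0.1],[0,0,0]],[[1,0,-0.1],[0,0,0]],[[1,0,-0.1],[0,0,0]]]}}

```text
t: 23.8
tool_pos: [0.4397, 0.1872, 0.1866]
orientation: [2.209, 2.231, 0.002]
force: [0.0, 0.1, -0.1]
opening: 0.0466
gripper_force: 0.0
```

Run:
```python
from st import *
from ov import rect,circ,draw,A,B
st()
k=2.3
out=[]
for n,o,w,h in(('top',(225,135),200,110),('scene',(105,110),170,110)):
    c=cam(n);im=cv2.resize(c['frame'][o[1]:o[1]+h,o[0]:o[0]+w,::-1],None,fx=k,fy=k,interpolation=cv2.INTER_CUBIC)
    for p,col in((rect(.442,-.1035,0,.016,.035,.016),(255,0,255)),(rect(.442,.0,0,.016,.013,.046),(255,0,255)),(rect(.577,-.031,0,.045,.08,.11),(0,255,0)),(circ(.495,-.315,.105,.033),(0,255,0)),(circ(*A,.07,.04),(0,255,255)),(circ(*B,.07,.04),(0,255,255))): draw(c,im,p,k,o,col)
    out.append(im)
im=cv2.convertScaleAbs(np.hstack(out),alpha=1.3);f=800/im.shape[1];im=cv2.resize(im,None,fx=f,fy=f);cv2.imwrite('pics/f.png',im)
```

```text
bray [0.41770253 0.31444646] 1.4106879292786831 0.16308586695357757
t 23.8 q [ 2.960e-01 -1.910e-01  1.862e+00 -1.000e-03  1.469e+00  2.860e-01] p [0.4397 0.1872 0.1866] F [ 0.   0.1 -0.1] open 0.0466 g 0.0
[[-0.01, 1.0, 0.002], [1.0, 0.01, -0.0], [-0.0, 0.002, -1.0]]
```

View pics/f.png

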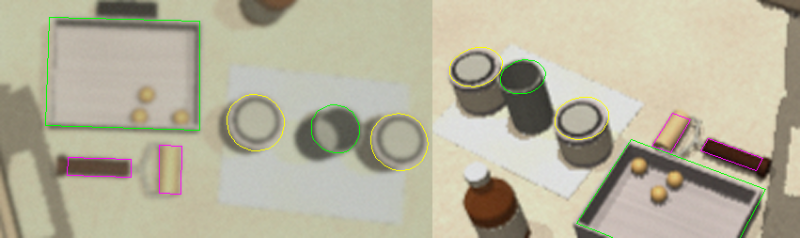

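The final view shows three lumps in the pan, the tin on its target circle at (335,129) with the cans unmoved, and the brayer on its outline at (120,167) with the roller towards the cans. Handing in.

```bash
python3 -c "
from plant import robot
print(robot.close_job())"
```

```text
the job is handed in; nothing more can be done
None
```

I handed the job in at about 24 s: all three lumps are in the pan, the empty tin stands midway between the cans, and the brayer lies along the pan's near side with its roller towards the cans; the final pictures agree, but no verdict came back.

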